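# Fit and lock the food-processor bowl, then set full speed

### The arm

A 6-joint arm with a two-finger parallel gripper is mounted at the origin on the work surface. World frame = base frame: x ahead of the robot, y to its left, z up, the work surface at z = 0. Lengths are in mm, angles in rad, forces in N, time in s.
With the tool pointing down it reaches from about 300 to 775 mm from the base axis. Payload 14.6 kg.
Tool frame: the origin (TCP) lies between the finger pads, 19 mm behind the fingertips; this is the grasp point; z points along the fingers, y is the direction in which the jaws open and shut (so a half turn about z gives the same grasp; the last joint's range is limited). The gripper opens to 94 mm and grips with 3 to 60 N. Pads are 16 mm wide; open, the fingers measure 119 mm over their backs; the gripper's body (75 mm by 177 mm) begins 78 mm behind the grasp point.
Start: joints at [1.262, 0.3, 1.521, -0, 1.321, -0.067], TCP at [131.696, 533.99, 224.246] pointing down, gripper open.
Joint ranges: [-3.03, 3.03], [-0.79, 2.21], [0.23, 2.52], [-1.04, 4.18], [0, 3.07], [-2.55, 2.55]. Speed limits (rad/s): [2.22, 2.22, 2.57, 3.14, 3.14, 3.14].

### API

Orientations are given as [roll, pitch, yaw] about the fixed x, y, z axes, in that order (R = Rz(yaw) Ry(pitch) Rx(roll)).
In Python, from cell import manip gives the robot as it stands.
- The arm moves only by the shell command python3 -m crank 'ROWS' [OPENING] [FORCE]. ROWS is JSON, a list of rows, each an object with "offset": the shift along the world's x, y, z in m, a list of three; "spin": the turn about the world's z in degrees. In form: [{"offset": [dx, dy, dz], "spin": spin}, ...]. A call has exactly 8 rows; each row is the pose to reach, as a shift and turn from the pose measured when the call began; what a row does not reach only later rows make up. A row lasts 1/12 s, in which the tool goes at most 41.7 mm and 7.16 degrees, less where a joint would pass 70% of its speed; a pose out of reach is approached as far as the arm can. A call with a gripper value outside its range is refused whole. OPENING is the opening, from 0 (shut) to 1 (fully open), set as the call begins (- or left out, the last holds). The fingers move at their own pace and stop on an object; FORCE is the grip in N (left out, the last holds). Time passes only in rows, so rows that repeat a pose let the fingers close, or fill a call up. It gives the time, the measured TCP pose, the force and the opening at its end, in the units of the state.
- manip.read_state(): the state, without advancing time (a new reading comes with each control period).
- manip.camera(name): name is "scene" or "side" or "wrist"; returns a dict with "pixels" (384x512x3 uint8, red, green, blue), "fx", "fy", "cx", "cy" (pixels), "extrinsics" (4x4, takes a point from world to camera coordinates); the wrist camera has in their place "hand_eye" (4x4, takes a point from camera to tool coordinates, whose origin is the TCP and whose axes are the flange's). Camera axes: x right, y down, z forward; pixel columns grow to the right and rows downward; lengths in mm; the calibration is good to about 2 mm. A picture is of the moment at which its call begins: read the wrist's pose just before it. There is no depth.
- manip.sign_off(): hands the job in, once; it reports no verdict.
Trained networks look in a picture, given as the dict that the camera call returned (one of the last four; its "shot" number tells which), for a name from the list of things; names that differ only in an ending like _2 or _b are one class to them, and where a whole thing is asked for, a point or a joint stands for the part that bears it (a point fixed in the world has none). Each returns a list of dicts, best first, with "conf" (0 to 1); they miss things now and then, are a little off and sometimes report something else, mostly with a low value. They report only what shows in the picture. A call takes as long as a camera call. They do not tell look-alikes from the thing itself.
- manip.search_frame(picture, name): "location" ([x, y, z] in mm, in world coordinates, good to about 4 mm: the middle of the surface that is visible of it).
- manip.masks_of(picture, name): "mask" (384x512 bool, what is visible of it).
The state is a dict: "clock": time; "joints": joint angles; "qd": joint speeds; "effort": joint torques, N m; "eef_pos": TCP position; "eef_rot": TCP orientation; "wrist_force": force on the tool from outside, world axes, zero at the start; "moment": the same for the moment, N m; "finger_gap": finger opening in mm.
Only numpy, scipy, OpenCV 4.12 (cv2) and the standard library are available. Lean on these libraries where they do the work, as an engineer would, in place of code of your own. Each camera call takes 0.05 s, during which the arm holds its last target. There are 200 camera calls.

### The job

Get the food processor ready to run: on its sloping front panel, slide the bowl lock all the way open (away from the speed selector), then lift the lidded bowl by its handle bar and, keeping it upright, set it down without dropping it over the two pegs of the base so that it sits fully home. Then slide the lock all the way back to its stop so its tongue holds the bowl, and last of all slide the speed selector to its outer end stop, away from the lock. Leave the mug, the pepper mill and the jar standing where they are.

Things in the scene. Friction and masses are not known exactly. Their poses are not given: they have to be found in the camera images.
- base: White food-processor motor base, fixed, 260 wide (y), deck 90 high from x = -66 to +100. Origin on the worktop below the middle of the bowl seat; z up, -x the front, +y left seen from the robot. In front a dark panel slopes from the deck edge (x -66, z 90) down to x -123, z 50; its outward normal leans 35 degrees from vertical to -x. Lock on its +y half, speed selector on its -y half.
- seat (a point): Middle of the bowl seat on the deck, 90 above the worktop, axes as the base; the seated bowl's origin comes to this point. Two tapered pegs stand on the deck at y = +34 and -34 from it: 14 high, diameter 12 for the lowest 5, then narrowing to 6 at the tip.
- bowl: Milky clear bowl with white lid (one rigid piece, about 0.55 kg), loose. Origin at the middle of its underside, z up. 158 high; radius 45 at height 16, 84 at 60, 88 at 110, lid radius 90 from 110 to 118. Seats either way round (half turn), its x along the base's x. Seated, it stands out over the panel: a tool pointing straight down at the fins runs into it, so tilt to near the panel's normal.
- bowl_foot (a point): Middle of the bowl's underside, axes as the bowl: grey square foot 100 x 100, 16 high, with two holes of diameter 18 through it at x = 0, y = +34 and -34 that go over the pegs (3 mm play all round). On its -x and +x sides a lip, 30 wide, 8 high, ending at x = -60 and +60.
- bowl_grip (a point): Grasp point in the white handle bar on the lid: on the bowl's axis, 142 above its underside, 24 above the lid; axes as the bowl. The bar is 80 long (bowl's x), 22 wide (bowl's y), from 118 to 158 high. Pinch it across the 22.
- lock_grip (a point): Point in the bowl lock's steel fin, axes as the base. It lies 40 down the slope from the deck edge and 27 off the panel along the panel's normal. The fin is 12 wide (y), 30 along the slope, and ends 32 off the panel; a plate 4 thick, 24 wide lies under it.
- tongue (a point): Middle of the lock's tongue, 24 wide (y), 22 long, 6 thick, grey; moves with the fin, 35 to its -y side, its underside 11 above the deck, on a riser in front of the deck edge (base x = -75 to -66). Locked, it lies over the front lip of the bowl's foot, or blocks the seat; open, it is clear.
- lock (a joint): Travel of the bowl lock in m along the base's +y: 0 = locked (end stop, fin at base y = +35), 0.05 = open (end stop, fin at base y = +85). Stays where it is left; about 2.5 N moves it. Starts locked or up to 0.02 from it.
- selector_grip (a point): Point in the speed selector's steel fin, axes as the base. It lies 40 down the slope from the deck edge and 27 off the panel along its normal. Fin 12 wide (y), 30 along the slope, ends 32 off the panel; a plate 4 thick, 22 wide lies under it. Grey marks below grow larger towards full speed.
- selector (a joint): Travel of the speed selector in m along the base's -y: 0 = inner end stop (fin at base y = -25), 0.07 = outer end stop, full speed (fin at base y = -95). Stays where it is left; about 2.5 N moves it. Starts in between.
- mug: White mug, radius 40, 90 high, with a handle; bystander. Origin under its middle.
- mill: Dark wooden pepper mill, radius 28, 175 high; bystander. Origin under its middle.
- jar: Glass jar with steel cap, radius 37, 110 high; bystander. Origin under its middle.
There are look-alikes about, which are no part of the job. What is shaped like the bowl but pink or purple is not meant.

How it is judged:
By the outcome, as a careful person would: the job done as asked, in the order asked, and still so for the second after the job is handed in, with the robot touching nothing.
It also fails if it takes over 67 s, if anything falls off the work surface, if the arm or the gripper's body presses on something with over 40 N, if the wrist force passes 120 N, or if a joint passes its speed limit or range.

## Working session

There is one attempt and no reset: what is moved stays moved. The work goes in short steps, Python scripts to look and compute and a shell command to move; the robot and the scene stay as the last step left them, time stands still between calls to the robot, and variables do not carry over. Pictures are saved under pics/ and viewed, about 8 in all and at most 12, crops included, and the job is handed in when it is done.

```bash
mkdir -p pics; ls; cat > h.py <<'E'
import numpy as np,cv2,sys
from cell import manip
from scipy.spatial.transform import Rotation as Rn
def shot(n):
    s=manip.read_state(); p=manip.camera(n)
    if n=="wrist":
        T=np.eye(4);T[:3,:3]=Rn.from_euler('xyz',s['eef_rot']).as_matrix();T[:3,3]=s['eef_pos']
        p['E']=np.linalg.inv(T@np.array(p['hand_eye']))
    else: p['E']=np.array(p['extrinsics'])
    return p
def save(p,f): cv2.imwrite('pics/'+f,cv2.cvtColor(p['pixels'],cv2.COLOR_RGB2BGR))
def proj(p,X):
    X=np.atleast_2d(X); c=X@p['E'][:3,:3].T+p['E'][:3,3]
    return np.c_[p['fx']*c[:,0]/c[:,2]+p['cx'],p['fy']*c[:,1]/c[:,2]+p['cy']]
def atz(p,uv,z):
    uv=np.atleast_2d(uv).astype(float);E=p['E'];R=E[:3,:3];o=-R.T@E[:3,3]
    d=np.c_[(uv[:,0]-p['cx'])/p['fx'],(uv[:,1]-p['cy'])/p['fy'],np.ones(len(uv))]@R
    return o+d*((z-o[2])/d[:,2])[:,None]
E
python3 - <<'E'
from h import *
print(manip.read_state()); 
ims=[]
for n in ("scene","side"):
    p=shot(n); ims.append(p['pixels'])
    print(n,np.round(-p['E'][:3,:3].T@p['E'][:3,3]))
    for k in ["base","bowl","bowl_foot","bowl_grip","lock_grip","tongue","selector_grip","seat","mug","mill","jar"]:
        print(k,[(np.round(d['location']).tolist(),round(d['conf'],2)) for d in manip.search_frame(p,k)][:4])
    save(p,n+"0.png")
E
```

```text
pics
{'clock': 0.0, 'joints': array([ 1.26237248e+00,  3.00483874e-01,  1.52161342e+00,  3.15735280e-05,
        1.32068016e+00, -6.65872462e-02]), 'qd': array([ 3.98387856e-04,  2.34847191e-05,  1.56659356e-04, -3.28315920e-04,
       -2.38462111e-04,  6.67328451e-04]), 'effort': array([ 2.04812983e-03, -5.31811059e+01, -3.52730048e+01,  7.09532993e-02,
        2.44644616e-02, -1.25809993e-04]), 'eef_pos': array([131.63022404, 533.76002997, 223.66562691]), 'eef_rot': array([-3.14041251e+00, -1.09348562e-04,  2.89974815e+00]), 'wrist_force': array([-0.52290495,  0.14307586,  0.11842393]), 'moment': array([-0.01246818, -0.03508216,  0.04099406]), 'finger_gap': 94.09321231574847}
scene [1275. -213.  925.]
base [([627.0, 68.0, 90.0], 0.89)]
bowl [([268.0, -414.0, 117.0], 0.82), ([524.0, -254.0, 119.0], 0.74), ([469.0, -496.0, 114.0], 0.74), ([732.0, -171.0, 99.0], 0.66)]
bowl_foot [([517.0, -261.0, 115.0], 0.68), ([467.0, -502.0, 120.0], 0.68), ([267.0, -408.0, 113.0], 0.63)]
bowl_grip [([467.0, -498.0, 120.0], 0.9), ([521.0, -255.0, 118.0], 0.61), ([264.0, -416.0, 118.0], 0.61)]
lock_g
[... 322 characters left out ...]
 [([529.0, 36.0, 75.0], 0.86)]
bowl [([206.0, -437.0, 117.0], 0.89), ([451.0, -279.0, 117.0], 0.83), ([397.0, -524.0, 120.0], 0.66)]
bowl_foot [([207.0, -444.0, 122.0], 0.88), ([453.0, -280.0, 116.0], 0.79), ([398.0, -525.0, 116.0], 0.71), ([479.0, 452.0, 68.0], 0.61)]
bowl_grip [([452.0, -284.0, 119.0], 0.85), ([395.0, -528.0, 119.0], 0.72), ([207.0, -443.0, 116.0], 0.7)]
lock_grip [([503.0, 90.0, 89.0], 0.69)]
tongue [([498.0, 88.0, 87.0], 0.84)]
selector_grip [([450.0, -282.0, 116.0], 0.62), ([490.0, 6.0, 79.0], 0.56), ([478.0, 458.0, 67.0], 0.21)]
seat [([524.0, 30.0, 79.0], 0.83)]
mug [([646.0, -361.0, 58.0], 0.83)]
mill [([693.0, -181.0, 98.0], 0.96)]
jar [([479.0, 455.0, 65.0], 0.71)]
```

```bash
python3 - <<'E'
import cv2,numpy as np
a=cv2.imread('pics/scene0.png');b=cv2.imread('pics/side0.png')
cv2.imwrite('pics/scene1.png',cv2.resize(a,(800,600),interpolation=2));cv2.imwrite('pics/side1.png',cv2.resize(b,(800,600),interpolation=2))
E
```

```text
(no output)
```

View pics/scene1.png

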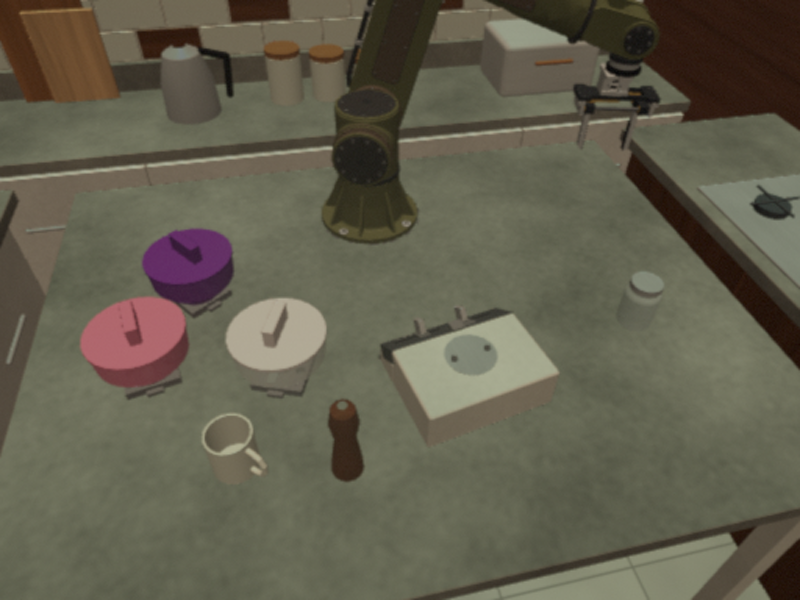

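View pics/side1.png

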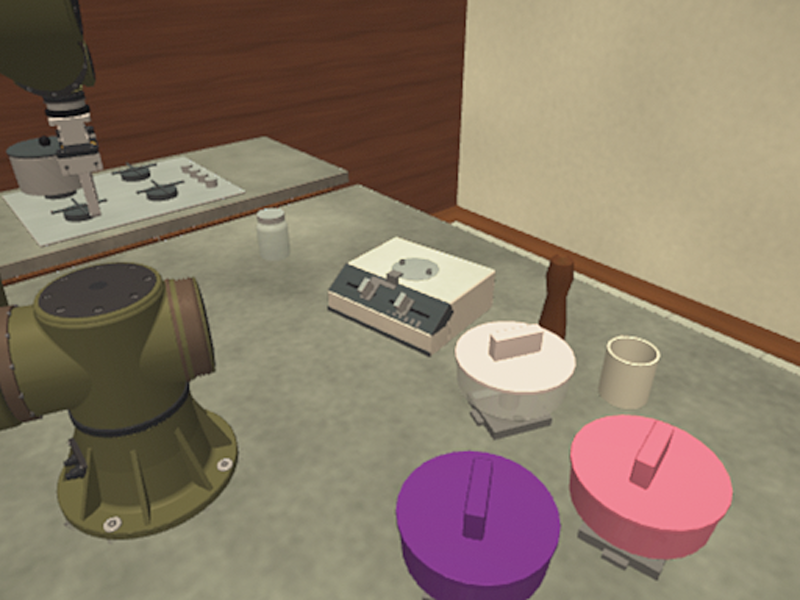

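```bash
python3 - <<'E'
from h import *
p=shot("scene"); q=shot("side")
c=np.array([[393,352],[515,318],[555,370],[428,418]])/1.5625
print(np.round(atz(p,c,90)))
c=np.array([[348,265],[457,309],[495,271],[396,238]])/1.5625
print(np.round(atz(q,c,90)))
print('pegs',np.round(atz(p,np.array([[454,357],[487,347]])/1.5625,104)),np.round(atz(q,np.array([[403,267],[429,270]])/1.5625,104)))
# bowl: handle ends
print('handle',np.round(atz(q,np.array([[490,338],[540,330]])/1.5625,158)),np.round(atz(p,np.array([[284,304],[268,330]])/1.5625,158)))
print(manip.camera("wrist")['hand_eye'])
E
```

```text
[[557. -55.  90.]
 [521. 195.  90.]
 [660. 219.  90.]
 [711. -29.  90.]]
[[497. 179.  90.]
 [544. -86.  90.]
 [704. -35.  90.]
 [655. 212.  90.]]
pegs [[604.  46. 104.]
 [593. 112. 104.]] [[559.  79. 104.]
 [589.  36. 104.]]
handle [[ 443. -248.  158.]
 [ 515. -282.  158.]] [[ 462. -237.  158.]
 [ 521. -269.  158.]]
[[ 1.13361164e-03 -9.69488748e-01 -2.45133195e-01  7.00107934e+01]
 [ 9.99999352e-01  1.07376257e-03  3.77795334e-04  3.28302055e-01]
 [-1.03053476e-04 -2.45133465e-01  9.69489337e-01 -1.59519176e+02]
 [ 0.00000000e+00  0.00000000e+00  0.00000000e+00  1.00000000e+00]]
```

```bash
python3 -m crank '[{"offset":[0.026,-0.029,0.01],"spin":2},{"offset":[0.052,-0.058,0.02],"spin":5},{"offset":[0.078,-0.087,0.03],"spin":8},{"offset":[0.104,-0.116,0.04],"spin":11},{"offset":[0.13,-0.145,0.05],"spin":14},{"offset":[0.156,-0.174,0.06],"spin":17},{"offset":[0.182,-0.203,0.07],"spin":20},{"offset":[0.208,-0.232,0.077],"spin":23}]' 1 20
python3 -m crank '[{"offset":[0.026,-0.029,0],"spin":0},{"offset":[0.052,-0.058,0],"spin":0},{"offset":[0.078,-0.087,0],"spin":0},{"offset":[0.104,-0.116,0],"spin":0},{"offset":[0.13,-0.145,0],"spin":0},{"offset":[0.156,-0.174,0],"spin":0},{"offset":[0.18,-0.203,0],"spin":0},{"offset":[0.18,-0.23,0],"spin":0}]' 0
cat > fit.py <<'E'
from h import *
E
python3 - <<'E'
from h import *
p=shot("wrist"); save(p,"w1.png"); print(p['fx'],manip.read_state()['eef_pos'],manip.read_state()['eef_rot'])
# overlay base guess
for k in ["lock_grip","selector_grip","tongue","seat"]:
    print(k,[(np.round(d['location']).tolist(),round(d['conf'],2)) for d in manip.search_frame(p,k)][:3])
E
```

```text
clock: 2.02
eef_pos: [340.6, 300.4, 302.4]
eef_rot: [3.141, 0.001, -2.979]
wrist_force: [0.9, -0.6, 0.0]
finger_gap: 93.7
clock: 2.68
eef_pos: [522.9, 68.2, 301.4]
eef_rot: [3.141, 0.0, -2.98]
wrist_force: [-1.5, 0.0, -0.7]
finger_gap: 44.2
331.9256315563861 [521.75632839  65.04151041 301.58348147] [-3.14117347e+00 -1.98153140e-04 -2.98208520e+00]
lock_grip [([506.0, 94.0, 88.0], 0.57)]
selector_grip [([495.0, 11.0, 87.0], 0.83)]
tongue [([505.0, 91.0, 89.0], 0.6)]
seat [([544.0, 76.0, 92.0], 0.59), ([506.0, 88.0, 88.0], 0.5)]
```

View pics/w1.png

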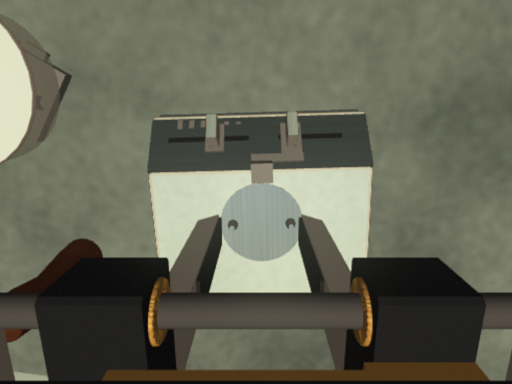

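```bash
python3 - <<'E'
import cv2
a=cv2.imread('pics/w1.png')[100:265,140:380]
cv2.imwrite('pics/w1c.png',cv2.convertScaleAbs(cv2.resize(a,(792,545),interpolation=cv2.INTER_CUBIC),alpha=1.4,beta=20))
E
```

```text
(no output)
```

View pics/w1c.png

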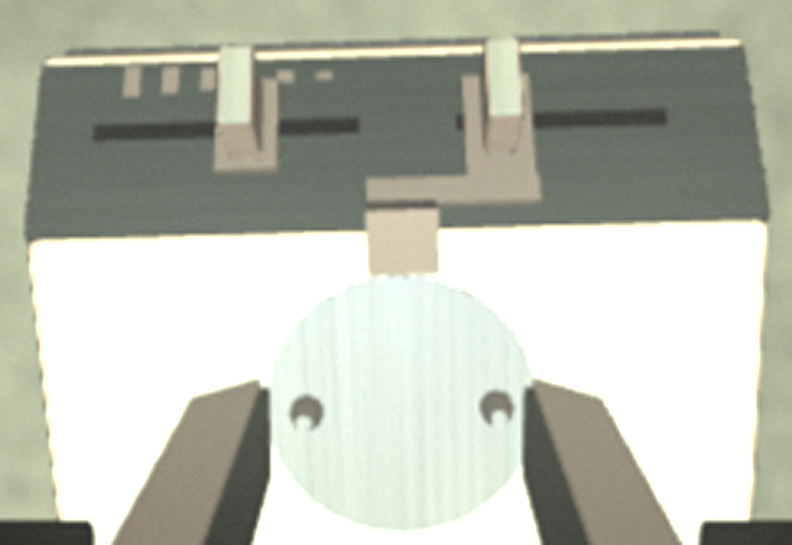

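```bash
cat > fit.py <<'E'
from h import *
from scipy.optimize import least_squares
def panel(y,s,n): # s down slope, n off panel
    a=np.radians(35); return [-66-s*np.cos(a)-n*np.sin(a), y, 90-s*np.sin(a)+n*np.cos(a)]
def B(v,X): 
    c,s=np.cos(v[2]),np.sin(v[2]); X=np.atleast_2d(np.array(X,float))
    return np.c_[v[0]+c*X[:,0]-s*X[:,1],v[1]+s*X[:,0]+c*X[:,1],X[:,2]]
E
python3 - <<'E'
from fit import *
p=shot("wrist")
px=np.array([[28,240],[768,220],[45,66],[745,48],[402,402],[222,46],[252,46],[217,123],[252,123],[487,40],[517,40],[489,118],[522,116]])/3.3+[140,100]
def model(v):
    S,L=v[3],v[4]
    X=[[-66,-130,90],[-66,130,90],[-123,-130,50],[-123,130,50],[0,0,90]]
    for y in (S,L): X+=[panel(y-6,55,32),panel(y+6,55,32),panel(y-6,25,32),panel(y+6,25,32)]
    return X
f=lambda v:(proj(p,B(v,model(v)))-px).ravel()
r=least_squares(f,[598,79,.166,-50,45],loss='soft_l1')
v=r.x; print(v,np.degrees(v[2])); print(np.round(f(v).reshape(-1,2),1).tolist())
np.save('base.npy',v)
print('fins lock,sel',np.round(B(v,[panel(v[4],40,27),panel(v[3],40,27)]),1))
# scene check
for n in("scene","side"):
    q=shot(n); print(n,np.round(proj(q,B(v,[[0,0,90],[-66,-130,90],[-66,130,90]]))*1.5625))
E
```

```text
[ 5.89124406e+02  8.50988209e+01  1.88430049e-01 -5.25482636e+01
  3.62100991e+01] 10.79624651315978
[[-1.6, -0.3], [2.0, 0.1], [-1.1, -0.1], [0.7, -0.1], [0.1, 2.2], [-0.8, -0.0], [0.9, -0.3], [-0.3, 0.5], [0.2, 0.2], [-1.2, -0.2], [0.6, -0.5], [-0.4, -0.1], [0.8, 0.3]]
fins lock,sel [[470.1  99.3  89.2]
 [486.7  12.1  89.2]]
scene [[472. 353.]
 [392. 348.]
 [514. 310.]]
side [[412. 267.]
 [447. 301.]
 [343. 261.]]
```

```bash
python3 -m crank '[{"offset":[-0.038,0.006,0],"spin":1.7},{"offset":[-0.047,0.007,-0.03],"spin":1.7},{"offset":[-0.047,0.007,-0.065],"spin":1.7},{"offset":[-0.047,0.007,-0.1],"spin":1.7},{"offset":[-0.047,0.007,-0.135],"spin":1.7},{"offset":[-0.047,0.007,-0.165],"spin":1.7},{"offset":[-0.047,0.007,-0.19],"spin":1.7},{"offset":[-0.047,0.007,-0.208],"spin":1.7}]' 0 20
python3 - <<'E'
from h import *
p=shot("wrist"); save(p,"w2.png"); print(manip.read_state())
E
```

```text
clock: 3.75
eef_pos: [472.5, 79.0, 92.6]
eef_rot: [3.141, -0.0, -2.947]
wrist_force: [1.2, -3.3, 2.5]
finger_gap: 0.4
{'clock': 3.8, 'joints': array([ 8.87344649e-02,  3.08300814e-01,  1.85364013e+00,  6.25874850e-04,
        9.83144185e-01, -1.67717964e+00]), 'qd': array([-0.00238369, -0.04367152, -0.03683434,  0.00140433,  0.10579621,
       -0.00109316]), 'effort': array([ 1.36173829e+00, -5.96570635e+01, -3.78493166e+01,  4.71227635e-01,
        8.31055194e-01, -4.30629461e-02]), 'eef_pos': array([471.47626124,  78.82260308,  90.20935032]), 'eef_rot': array([ 3.14070507, -0.00341764, -2.94682126]), 'wrist_force': array([-1.41313842, -2.46078436, -5.81450521]), 'moment': array([-0.40795526, -0.02317494,  0.06153232]), 'finger_gap': 0.6228956970932766}
```

View pics/w2.png

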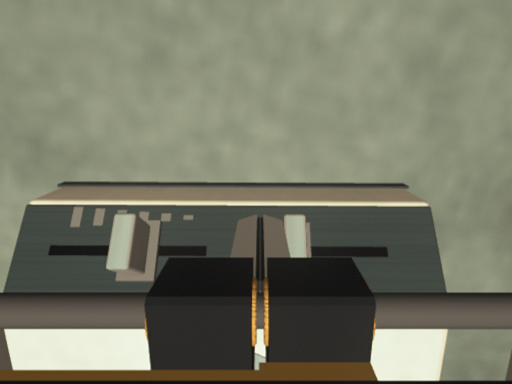

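```bash
python3 - <<'E'
from fit import *
p=shot("wrist"); q2=dict(p)
print(manip.read_state()['eef_pos'])
def setE(eef,rot):
    T=np.eye(4);T[:3,:3]=Rn.from_euler('xyz',rot).as_matrix();T[:3,3]=eef
    d=dict(p); d['E']=np.linalg.inv(T@np.array(p['hand_eye'])); return d
p1=setE([521.756,65.04,301.58],[-3.14117,-.0002,-2.98208]); p2=setE([471.5,78.8,91.0],[3.1407,-.0034,-2.9468])
px=np.array([[28,240],[768,220],[45,66],[745,48],[402,402],[222,46],[252,46],[217,123],[252,123],[487,40],[517,40],[489,118],[522,116]])/3.3+[140,100]
def model(v):
    S,L=v[3],v[4]
    X=[[-66,-130,90],[-66,130,90],[-123,-130,50],[-123,130,50],[0,0,90]]
    for y in (S,L): X+=[panel(y-6,55,32),panel(y+6,55,32),panel(y-6,25,32),panel(y+6,25,32)]
    return X
X2=[[-123,-130,50],[-123,130,50]]; px2=np.array([[28,205.],[429,205]])
sc=shot("scene");sd=shot("side")
X3=[[0,0,90]]
f1=lambda v:(proj(p1,B(v,model(v)))-px).ravel()
f2=lambda v:(proj(p2,B(v,X2))-px2).ravel()
f3=lambda v:np.r_[(proj(sc,B(v,X3))-np.array([[471,354]])/1.5625).ravel(),(proj(sd,B(v,X3))-np.array([[414,268]])/1.5625).ravel()]
for name,f in (('w1',f1),('all',lambda v:np.r_[f1(v),f2(v),f3(v)])):
    r=least_squares(f,[598,79,.166,-50,45],loss='soft_l1')
    v=r.x; print(name,np.round(v,3),np.degrees(v[2]));print(np.round(f(v),1).tolist(), np.round(f2(v),1),np.round(f3(v),1))
for q,u in((sc,[471,354]),(sd,[414,268])): print(atz(q,np.array(u)/1.5625,90))
np.save('base.npy',v)
E
```

```text
[471.97488035  78.85779459  92.38655804]
w1 [ 5.90079e+02  7.86650e+01  1.86000e-01 -5.23500e+01  3.62050e+01] 10.64749463854414
[-1.9, -0.2, 2.2, 0.2, -1.2, -0.1, 0.9, -0.2, 0.1, 2.5, -0.8, -0.0, 0.9, -0.3, -0.3, 0.5, 0.2, 0.2, -1.2, -0.3, 0.6, -0.6, -0.4, -0.1, 0.8, 0.2] [-9.1 -0.5  1.1  3.3] [-1.6 -0.2  0.4  0.2]
all [ 5.89856e+02  7.92600e+01  1.89000e-01 -5.25980e+01  3.59550e+01] 10.840165670874633
[-1.5, 0.1, 2.6, -0.3, -1.0, 0.2, 1.1, -0.6, 0.6, 2.4, -0.8, 0.0, 0.9, -0.3, -0.3, 0.6, 0.3, 0.3, -1.2, -0.5, 0.5, -0.8, -0.4, -0.3, 0.8, 0.0, -8.7, -0.0, 1.6, 2.4, -1.5, -0.3, 0.3, 0.2] [-8.7 -0.   1.6  2.4] [-1.5 -0.3  0.3  0.2]
[[591.90780542  82.95957408  90.        ]]
[[590.08761363  80.7090867   90.        ]]
```

```bash
python3 -m crank '[{"offset":[-0.0015,0.008,0],"spin":-0.2},{"offset":[-0.003,0.016,0],"spin":-0.2},{"offset":[-0.0045,0.024,0],"spin":-0.2},{"offset":[-0.006,0.032,0],"spin":-0.2},{"offset":[-0.0073,0.039,0],"spin":-0.2},{"offset":[-0.0085,0.045,0],"spin":-0.2},{"offset":[-0.009,0.048,0],"spin":-0.2},{"offset":[-0.0094,0.049,0],"spin":-0.2}]'
```

```text
clock: 4.62
eef_pos: [465.0, 125.9, 95.8]
eef_rot: [-3.137, 0.003, -2.95]
wrist_force: [7.7, -35.8, 3.8]
finger_gap: 0.8
```

```bash
python3 -m crank '[{"offset":[0,-0.012,0],"spin":0},{"offset":[0,-0.012,0.03],"spin":0},{"offset":[0,-0.02,0.07],"spin":0},{"offset":[0.01,-0.03,0.108],"spin":0},{"offset":[0.02,-0.04,0.145],"spin":0},{"offset":[0.035,-0.05,0.175],"spin":0},{"offset":[0.05,-0.05,0.2],"spin":0},{"offset":[0.05,-0.05,0.205],"spin":0}]' 0
python3 -m crank '[{"offset":[0,0,0],"spin":0},{"offset":[0,0,0],"spin":0},{"offset":[0,0,0],"spin":0},{"offset":[0,0,0],"spin":0},{"offset":[0,0,0],"spin":0},{"offset":[0,0,0],"spin":0},{"offset":[0,0,0],"spin":0},{"offset":[0,0,0],"spin":0}]' 1
python3 - <<'E'
from h import *
import pickle
p=shot("wrist"); s=manip.read_state(); print(s['eef_pos'],s['eef_rot'])
p=shot("wrist"); s=manip.read_state(); print(s['eef_pos'],s['eef_rot'])
pickle.dump(p,open('w3.pkl','wb')); save(p,"w3.png")
a=cv2.imread('pics/w3.png')[90:290,130:390]
cv2.imwrite('pics/w3c.png',cv2.convertScaleAbs(cv2.resize(a,(780,600),interpolation=cv2.INTER_CUBIC),alpha=1.2))
E
```

```text
clock: 5.28
eef_pos: [517.1, 76.1, 304.7]
eef_rot: [-3.136, 0.008, -2.95]
wrist_force: [-1.3, -0.3, 0.5]
finger_gap: 0.3
clock: 5.95
eef_pos: [517.0, 76.1, 304.5]
eef_rot: [-3.136, 0.008, -2.95]
wrist_force: [-0.3, 0.5, -0.0]
finger_gap: 50.5
[517.10684351  76.12282749 304.62734227] [-3.13651279  0.00837303 -2.95029651]
[517.1014029   76.10638417 304.63759105] [-3.13650157  0.00834922 -2.95031175]
```

View pics/w3c.png

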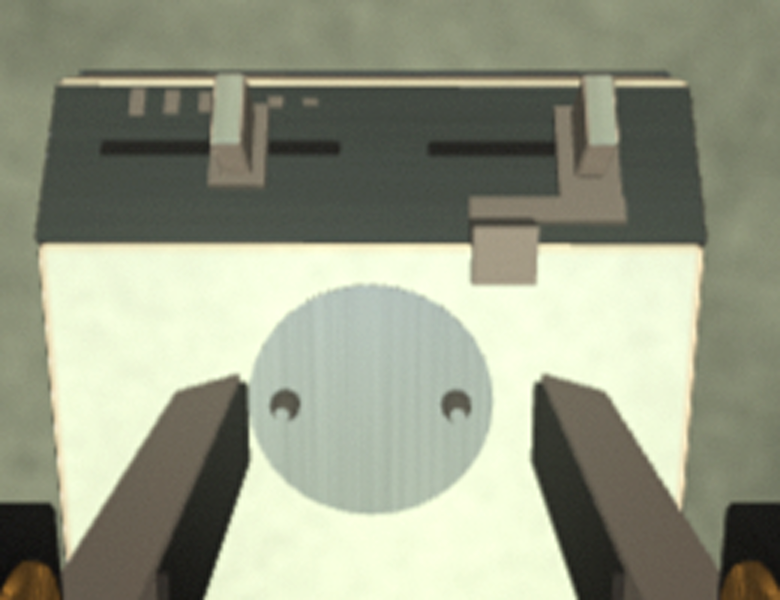

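```bash
python3 - <<'E'
from fit import *
import pickle
p=pickle.load(open('w3.pkl','rb'))
px=np.array([[38,243],[705,243],[57,85],[690,85],[371,400],[285,404],[456,404],[282,413],[457,413],[217,75],[242,75],[211,140],[242,140],[585,75],[611,75],[584,145],[616,145]])/3+[130,90]
def model(v):
    X=[[-66,-130,90],[-66,130,90],[-123,-130,50],[-123,130,50],[0,0,90],[0,-34,95],[0,34,95],[0,-34,104],[0,34,104]]
    for y in v[3:5]: X+=[panel(y-6,55,32),panel(y+6,55,32),panel(y-6,25,32),panel(y+6,25,32)]
    return X
dz=lambda v:np.array([0,0,v[5]])
f=lambda v:(proj(p,B(v,model(v))+dz(v))-px).ravel()
for free in (0,1):
    g=(lambda v:f(v)) if free else (lambda v:np.r_[f(v),100*v[5]])
    r=least_squares(g,[598,79,.18,-50,85,0],loss='soft_l1');v=r.x
    print(np.round(v,3),np.degrees(v[2]));print(np.round(f(v).reshape(-1,2),1).tolist())
np.save('base.npy',v)
print('pegs',atz(p,px[5:7],95),atz(p,px[7:9],104),atz(p,px[4:5],90))
sc=shot("scene");sd=shot("side")
for n,q in(("scene",sc),("side",sd)):
    print(n,proj(q,B(v,[[0,0,90]]))*1.5625)
    for k in ["bowl"]:
        for d in manip.masks_of(q,k)[:5]:
            m=d['mask']; col=q['pixels'][m].mean(0); ys,xs=np.nonzero(m); print(d['conf'],col.round(),xs.mean()*1.5625,ys.mean()*1.5625,m.sum())
save(sd,'sd2.png');save(sc,'sc2.png')
E
```

```text
[ 5.90447e+02  8.18250e+01  1.89000e-01 -5.19380e+01  8.36060e+01
 -0.00000e+00] 10.830340601648906
[[-2.2, -0.9], [1.8, 0.0], [-1.1, -0.6], [0.7, 0.2], [-0.1, 1.2], [-0.2, 1.2], [0.2, 1.5], [-0.0, 1.1], [0.3, 1.4], [-0.7, -1.3], [1.7, -1.3], [-0.5, 0.8], [0.2, 0.9], [-1.9, -0.9], [0.2, -0.8], [0.1, -0.3], [0.6, -0.3]]
[ 5.91388e+02  8.19570e+01  1.90000e-01 -5.28250e+01  8.49830e+01
 -5.95400e+00] 10.869149556763235
[[-0.4, -1.1], [0.1, -0.3], [0.5, -0.0], [-0.8, 0.6], [-0.0, 0.1], [0.3, 0.2], [-0.2, 0.4], [0.5, -0.1], [-0.0, 0.2], [-0.6, -0.6], [1.6, -0.6], [-0.4, 1.1], [0.1, 1.2], [-1.8, -0.3], [0.2, -0.2], [0.2, -0.1], [0.5, -0.1]]
pegs [[595.27313408  48.42748664  95.        ]
 [582.25718151 114.60426245  95.        ]] [[595.52562475  48.26294342 104.        ]
 [582.495382   114.49550363 104.        ]] [[588.97568759  81.65726054  90.        ]]
scene [[470.39074164 353.87642952]]
0.97 [88. 49. 86.] 190.98619968114787 269.07009764846555 2509
0.91 [152.  93.  96.] 137.3130737340835 345.36154501036424 3377
0.69 [155. 148. 130.] 277.822596455458 345.1801678168131 3188
side [[414.06532739 267.58197499]]
0.94 [125.  58. 133.] 475.2768415984593 527.6331924049109 8308
0.9 [195. 184. 167.] 511.61822880572885 375.2165627165627 4329
0.69 [206. 117. 128.] 643.8244330419359 491.0791207398961 7893
```

```bash
python3 -m crank '[{"offset":[0,-0.04,0],"spin":-5},{"offset":[0,-0.08,0],"spin":-10},{"offset":[0,-0.12,0],"spin":-15},{"offset":[0,-0.16,0],"spin":-20},{"offset":[-0.005,-0.2,0.005],"spin":-25},{"offset":[-0.01,-0.24,0.01],"spin":-30},{"offset":[-0.02,-0.28,0.015],"spin":-35},{"offset":[-0.025,-0.32,0.015],"spin":-38}]' 1
python3 -m crank '[{"offset":[0,-0.005,0],"spin":0},{"offset":[0,-0.005,0],"spin":0},{"offset":[0,-0.005,0],"spin":0},{"offset":[0,-0.005,0],"spin":0},{"offset":[0,-0.005,0],"spin":0},{"offset":[0,-0.005,0],"spin":0},{"offset":[0,-0.005,0],"spin":0},{"offset":[0,-0.005,0],"spin":0}]' 1
python3 - <<'E'
from h import *
import pickle
p=shot("wrist"); s=manip.read_state(); print(s['eef_pos'],s['eef_rot'])
pickle.dump(p,open('w4.pkl','wb')); save(p,"w4.png")
E
```

```text
clock: 6.92
eef_pos: [491.3, -245.9, 320.9]
eef_rot: [-3.136, 0.01, 2.665]
wrist_force: [1.4, 0.2, -0.5]
finger_gap: 94.0
clock: 7.58
eef_pos: [491.5, -250.4, 321.0]
eef_rot: [-3.136, 0.01, 2.666]
wrist_force: [-0.4, 0.3, 0.3]
finger_gap: 94.2
[ 491.42591413 -250.52782461  320.95638927] [-3.13635668  0.01017517  2.66540399]
```

View pics/w4.png

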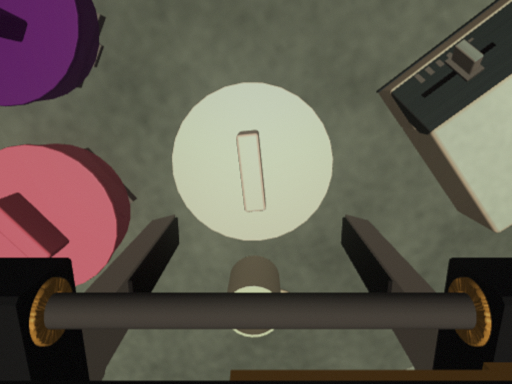

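```bash
python3 - <<'E'
from h import *
import pickle
p=pickle.load(open('w4.pkl','rb'))
g=cv2.cvtColor(p['pixels'],cv2.COLOR_RGB2HSV)
c=np.array([[237,131],[258,131],[244,212],[266,210]])
for z in (158,152):
  X=atz(p,c,z)[:,:2]; print(z,X.round(1).tolist(),'mid',X.mean(0).round(1),'len',np.linalg.norm((X[2:]-X[:2]).mean(0)),'ang',np.degrees(np.arctan2(*((X[2:]-X[:2]).mean(0)[::-1]))))
print('lid',atz(p,[[252.5,161.5]],118), atz(p,[[172.5,161],[332.5,161]],114))
for n,u in(("scene",[[284,304],[288,310],[263,340],[268,343]]),("side",[[490,338],[492,357],[540,330],[542,350]])): pass
# lid ellipse from scene/side masks check
for n in("scene","side"):
    q=shot(n); a=proj(q,[[X.mean(0)[0],X.mean(0)[1],158]])*1.5625; print(n,a)
E
```

```text
158 [[443.7, -250.6], [452.9, -232.6], [519.3, -283.0], [527.6, -262.0]] mid [ 485.9 -257.1] len 81.26162377194751 ang -22.33822443482932
152 [[444.0, -251.2], [453.4, -232.9], [521.0, -284.2], [529.5, -262.8]] mid [ 486.9 -257.8] len 82.77692277370559 ang -22.338224434829325
lid [[ 482.82634106 -255.38538903  118.        ]] [[ 442.09836426 -335.1652808   114.        ]
 [ 523.64996858 -176.15293226  114.        ]]
scene [[273.07276687 315.26309317]]
side [[515.02467409 329.86852756]]
```

```bash
python3 -m crank '[{"offset":[-0.007,-0.006,-0.02],"spin":5},{"offset":[-0.007,-0.006,-0.05],"spin":5},{"offset":[-0.007,-0.006,-0.085],"spin":5},{"offset":[-0.007,-0.006,-0.12],"spin":5},{"offset":[-0.007,-0.006,-0.145],"spin":5},{"offset":[-0.007,-0.006,-0.165],"spin":5},{"offset":[-0.007,-0.006,-0.175],"spin":5},{"offset":[-0.007,-0.006,-0.177],"spin":5}]' 1
python3 -m crank '[{"offset":[0,0,0],"spin":0},{"offset":[0,0,0],"spin":0},{"offset":[0,0,0],"spin":0},{"offset":[0,0,0],"spin":0},{"offset":[0,0,0],"spin":0},{"offset":[0,0,0],"spin":0},{"offset":[0,0,0],"spin":0},{"offset":[0,0,0],"spin":0}]' 0.1 40
python3 -m crank '[{"offset":[0,0,0],"spin":0},{"offset":[0,0,0],"spin":0},{"offset":[0,0,0],"spin":0},{"offset":[0,0,0],"spin":0},{"offset":[0,0,0.002],"spin":0},{"offset":[0,0,0.004],"spin":0},{"offset":[0,0,0.007],"spin":0},{"offset":[0,0,0.01],"spin":0}]' 0 40
```

```text
clock: 8.4
eef_pos: [483.8, -256.4, 142.4]
eef_rot: [-3.137, 0.008, 2.752]
wrist_force: [0.1, 0.3, -0.4]
finger_gap: 93.8
clock: 9.07
eef_pos: [483.9, -256.4, 142.5]
eef_rot: [-3.137, 0.008, 2.752]
wrist_force: [-0.7, -0.3, 0.4]
finger_gap: 44.2
clock: 9.73
eef_pos: [483.7, -256.3, 152.5]
eef_rot: [-3.137, 0.007, 2.752]
wrist_force: [0.1, 0.1, -5.4]
finger_gap: 22.1
```

```bash
python3 -m crank '[{"offset":[0,0,0.03],"spin":0},{"offset":[0,0,0.065],"spin":0},{"offset":[0,0,0.1],"spin":0},{"offset":[0.004,0.012,0.13],"spin":1},{"offset":[0.014,0.042,0.137],"spin":4},{"offset":[0.025,0.077,0.137],"spin":8},{"offset":[0.036,0.112,0.137],"spin":12},{"offset":[0.048,0.147,0.137],"spin":16}]' 0 40
python3 -m crank '[{"offset":[0.012,0.035,0],"spin":4},{"offset":[0.024,0.07,0],"spin":8},{"offset":[0.035,0.105,0],"spin":12},{"offset":[0.046,0.14,0],"spin":15},{"offset":[0.054,0.17,0],"spin":17.2},{"offset":[0.057,0.185,0],"spin":17.2},{"offset":[0.058,0.19,0],"spin":17.2},{"offset":[0.058,0.19,0],"spin":17.2}]' 0 40
cat > chk.py <<'E'
from h import *
E
python3 - <<'E'
from h import *
s=manip.read_state(); print(s['eef_pos'],s['eef_rot'],s['wrist_force'],s['finger_gap'])
sc=shot("scene");sd=shot("side");save(sc,'sc3.png');save(sd,'sd3.png')
s=manip.read_state(); print(s['eef_pos'],s['eef_rot'],s['wrist_force'],s['finger_gap'])
e=s['eef_pos']
a=[]
for q in (sc,sd):
    u=proj(q,[e])[0]; x=int(np.clip(u[0]-85,0,512-170));y=int(np.clip(u[1]-65,0,384-200)); print(x,y)
    a.append(cv2.resize(cv2.cvtColor(q['pixels'],cv2.COLOR_RGB2BGR)[y:y+200,x:x+170],None,fx=2.35,fy=2.35,interpolation=2))
cv2.imwrite('pics/c3.png',np.hstack(a))
E
```

```text
clock: 10.4
eef_pos: [531.7, -107.8, 289.9]
eef_rot: [-3.137, 0.007, 3.034]
wrist_force: [0.1, -1.1, -5.7]
finger_gap: 21.6
clock: 11.07
eef_pos: [589.6, 83.2, 289.6]
eef_rot: [-3.137, 0.007, -2.947]
wrist_force: [0.8, 0.1, -5.9]
finger_gap: 21.9
[589.5797821   83.17697385 289.62877514] [-3.13700831  0.00652983 -2.94724085] [ 0.80655347  0.1399386  -5.89084443] 21.877607878978985
[589.55659159  81.40214275 289.87814346] [-3.13657911  0.00695679 -2.94920918] [ 0.19717579  0.4319945  -6.29908786] 21.741205850374545
223 108
180 45
```

View pics/c3.png

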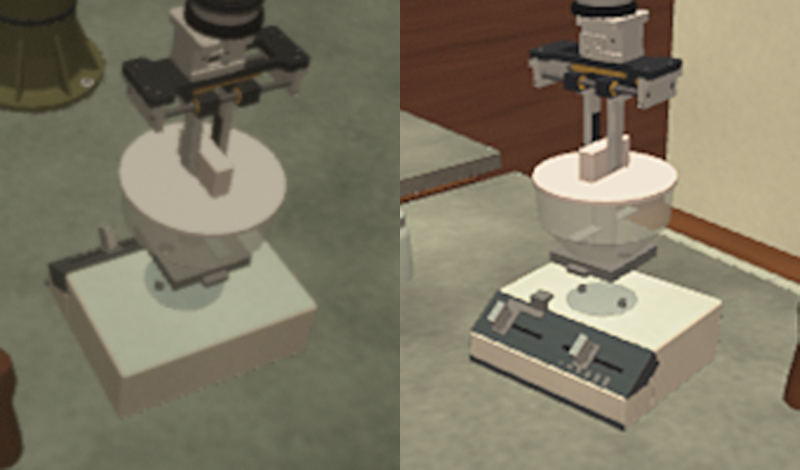

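```bash
python3 - <<'E'
from h import *
sc=shot("scene");sd=shot("side"); s=manip.read_state(); print(s['eef_pos'])
th=np.linspace(0,2*np.pi,720)
def sil(q,c):
    X=np.vstack([np.c_[c[0]+90*np.cos(th),c[1]+90*np.sin(th),np.full(720,c[2]+z)] for z in(110,118)])
    return proj(q,X)
def edges(q,c):
    # radial edge search along the predicted lid outline (convex hull), returns mean offset of max gradient
    g=cv2.GaussianBlur(cv2.cvtColor(q['pixels'],cv2.COLOR_RGB2GRAY),(0,0),0.8).astype(np.float32)
    h=cv2.convexHull(sil(q,c).astype(np.float32))[:,0]; 
    m=h.mean(0); out=[]
    for pt in h:
        n=(pt-m)/np.linalg.norm(pt-m); t=np.arange(-5,5.01,.25)
        P=(pt+t[:,None]*n).astype(np.float32)
        v=cv2.remap(g,P[:,0].reshape(1,-1),P[:,1].reshape(1,-1),1)[0]; d=-np.gradient(v)
        i=d.argmax(); 
        if d[i]>4: out.append((*pt,*n,t[i]))
    return np.array(out)
from scipy.optimize import least_squares
c=np.array([590.,82,147.4])
for it in range(4):
    E=[edges(q,c) for q in(sc,sd)]
    def f(d):
        r=[]
        for q,e in zip((sc,sd),E):
            du=(proj(q,[c+d+[0,0,114]])-proj(q,[c+[0,0,114]]))[0]
            r.append(e[:,2:4]@du-e[:,4])
        return np.concatenate(r)
    o=least_squares(f,np.zeros(3),loss='soft_l1',f_scale=.7); c=c+o.x
    print(c.round(1),len(E[0]),len(E[1]),np.median(abs(f(o.x))).round(2))
# pegs in scene/side clean frames from before (sc2/sd2)
for q,n in((sc,'sc2'),(sd,'sd2')):
    print(n,proj(q,[[590.5,82,90]]))
E
```

```text
[589.57837884  81.01252253 290.05558417]
[595.1  82.  154.7] 667 692 0.73
[594.8  81.7 152. ] 664 695 1.04
[595.   81.8 153.5] 666 696 0.86
[594.9  81.7 152.7] 666 695 0.97
sc2 [[300.97141163 226.24891162]]
sd2 [[264.78369826 171.33440852]]
```

```bash
cat > tri.py <<'E'
from h import *
from scipy.optimize import least_squares
th=np.linspace(0,2*np.pi,360)
def edges(q,im,P0,sgn,rng=5,thr=3):
    g=cv2.GaussianBlur(cv2.cvtColor(im,cv2.COLOR_RGB2GRAY),(0,0),0.8).astype(np.float32)
    h=cv2.convexHull(P0.astype(np.float32))[:,0]; m=h.mean(0); out=[]
    for pt in h:
        n=(pt-m)/np.linalg.norm(pt-m); t=np.arange(-rng,rng+.01,.25)
        P=(pt+t[:,None]*n).astype(np.float32)
        v=cv2.remap(g,P[:,0].reshape(1,-1),P[:,1].reshape(1,-1),1)[0]; d=sgn*np.gradient(v)
        i=d.argmax()
        if d[i]>thr: out.append((*pt,*n,t[i]))
    return np.array(out)
def fitc(qs,ims,c,circ,sgn,fr=True,thr=1.0,fixz=False):
    c=np.array(c,float)
    r=np.zeros(1)
    for it in range(5):
        S=lambda q,c,s:proj(q,np.vstack([np.c_[c[0]+(R+s)*np.cos(th),c[1]+(R+s)*np.sin(th),np.full(360,c[2]+z)] for R,z in circ]))
        E=[edges(q,im,S(q,c,r[0]),sgn,4,thr) for q,im in zip(qs,ims)]
        z0=np.mean([z for _,z in circ]);R0=circ[0][0]
        def f(d):
            o=[]
            for q,e in zip(qs,E):
                a=proj(q,[c+[0,0,z0]])[0]; du=proj(q,[c+d[:3]*[1,1,0 if fixz else 1]+[0,0,z0]])[0]-a
                o.append(e[:,2:4]@du+d[3]/R0*np.sum((e[:,:2]-a)*e[:,2:4],1)-e[:,4])
            return np.concatenate(o)
        o=least_squares(f,np.zeros(4),loss='soft_l1',f_scale=.5); c=c+o.x[:3]*[1,1,0 if fixz else 1]; r=r+o.x[3]
    return c.round(1),r.round(1),[len(e) for e in E],np.median(abs(f(o.x))).round(2)
E
python3 - <<'E'
from tri import *
ld=lambda n:cv2.cvtColor(cv2.imread('pics/'+n),cv2.COLOR_BGR2RGB)
sc=shot("scene");sd=shot("side")
print(manip.read_state()['eef_pos'])
for n,fz in(('tri',0),('fixz',1)):
    print(n,'seat',fitc((sc,sd),(ld('sc2.png'),ld('sd2.png')),[590.5,82,90],[(47.5,0)],1,fixz=fz))
    print(n,'lid',fitc((sc,sd),(sc['pixels'],sd['pixels']),[592,82,147.4],[(90,110),(90,118)],-1,fixz=fz,thr=4))
for i,(q,a) in enumerate(((sc,'sc2.png'),(sd,'sd2.png'))):
    print(i,'seat',fitc((q,),(ld(a),),[590.5,82,90],[(47.5,0)],1,fixz=1),'lid',fitc((q,),(q['pixels'],),[592,82,147.4],[(90,110),(90,118)],-1,fixz=1,thr=4))
# lid where it stood, before the lift
print('lid0',fitc((sc,sd),(ld('sc2.png'),ld('sd2.png')),[485,-256,0],[(90,110),(90,118)],-1,fixz=1,thr=4),fitc((sc,sd),(ld('sc2.png'),ld('sd2.png')),[485,-256,0],[(90,110),(90,118)],-1,thr=4))
E
```

```text
[589.65124476  81.20058754 290.06651839]
tri seat (array([590.7,  81. ,  89.7]), array([0.6]), [359, 359], np.float64(0.26))
tri lid (array([594.9,  81.6, 151.5]), array([-3.2]), [332, 342], np.float64(0.38))
fixz seat (array([590.7,  81.1,  90. ]), array([0.5]), [359, 359], np.float64(0.26))
fixz lid (array([593.4,  83. , 147.4]), array([-3.1]), [333, 344], np.float64(0.76))
0 seat (array([590.6,  81.3,  90. ]), array([0.7]), [359], np.float64(0.25)) lid (array([590.2,  83.7, 147.4]), array([-2.3]), [331], np.float64(0.3))
1 seat (array([590. ,  79.7,  90. ]), array([0.1]), [359], np.float64(0.31)) lid (array([610.2,  98.1, 147.4]), array([-4.4]), [345], np.float64(0.69))
lid0 (array([ 487.5, -258.9,    0. ]), array([-2.4]), [361, 361], np.float64(0.52)) (array([ 487.6, -259.2,    2.2]), array([-2.8]), [361, 361], np.float64(0.29))
```

```bash
python3 -m crank '[{"offset":[-0.004,-0.0003,0],"spin":0},{"offset":[-0.004,-0.0003,-0.006],"spin":0},{"offset":[-0.004,-0.0003,-0.014],"spin":0},{"offset":[-0.004,-0.0003,-0.022],"spin":0},{"offset":[-0.004,-0.0003,-0.03],"spin":0},{"offset":[-0.004,-0.0003,-0.036],"spin":0},{"offset":[-0.004,-0.0003,-0.039],"spin":0},{"offset":[-0.004,-0.0003,-0.039],"spin":0}]' 0 40
python3 - <<'E'
from tri import *
sc=shot("scene");sd=shot("side");s=manip.read_state(); print(s['eef_pos'],s['eef_rot'],s['wrist_force'])
save(sc,'sc4.png');save(sd,'sd4.png')
print('lid',fitc((sc,sd),(sc['pixels'],sd['pixels']),[590,82,108.4],[(90,110),(90,118)],-1,thr=4))
a=[cv2.resize(cv2.cvtColor(q['pixels'],cv2.COLOR_RGB2BGR)[y:y+120,x:x+100],None,fx=4,fy=4,interpolation=2) for q,x,y in((sc,250,170),(sd,215,105))]
cv2.imwrite('pics/c4.png',np.hstack(a))
E
```

```text
clock: 12.03
eef_pos: [585.4, 80.9, 250.0]
eef_rot: [-3.137, 0.006, -2.95]
wrist_force: [0.1, 1.0, -5.7]
finger_gap: 22.0
[585.74124643  80.95732734 251.2352405 ] [-3.13674675  0.00764791 -2.94992612] [ 0.21089697  0.33406899 -5.15493118]
lid (array([591.1,  81.3, 111.8]), array([-3.2]), [333, 343], np.float64(0.44))
```

View pics/c4.png

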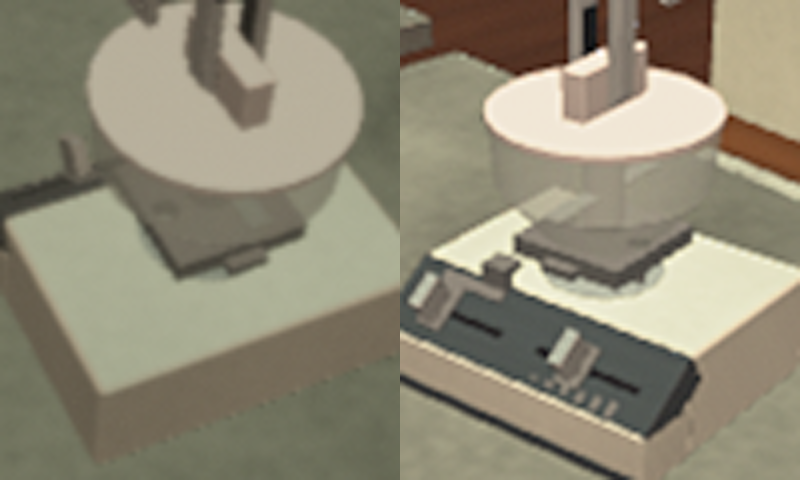

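```bash
python3 -m crank '[{"offset":[0,0,-0.002],"spin":0},{"offset":[0,0,-0.004],"spin":0},{"offset":[0,0,-0.006],"spin":0},{"offset":[0,0,-0.008],"spin":0},{"offset":[0,0,-0.009],"spin":0},{"offset":[0,0,-0.01],"spin":0},{"offset":[0,0,-0.011],"spin":0},{"offset":[0,0,-0.011],"spin":0}]' 0 40
```

```text
clock: 12.8
eef_pos: [585.7, 80.9, 240.0]
eef_rot: [-3.137, 0.007, -2.95]
wrist_force: [-0.6, 0.6, -5.0]
finger_gap: 21.4
```

```bash
python3 -m crank '[{"offset":[0,0,-0.001],"spin":0},{"offset":[0,0,-0.002],"spin":0},{"offset":[0,0,-0.003],"spin":0},{"offset":[0,0,-0.004],"spin":0},{"offset":[0,0,-0.005],"spin":0},{"offset":[0,0,-0.006],"spin":0},{"offset":[0,0,-0.0065],"spin":0},{"offset":[0,0,-0.0065],"spin":0}]' 0 40
```

```text
clock: 13.47
eef_pos: [585.7, 80.9, 233.4]
eef_rot: [-3.137, 0.007, -2.95]
wrist_force: [0.4, 0.9, -5.6]
finger_gap: 21.9
```

```bash
python3 -m crank '[{"offset":[0,0,-0.0003],"spin":0},{"offset":[0,0,-0.0006],"spin":0},{"offset":[0,0,-0.001],"spin":0},{"offset":[0,0,-0.0013],"spin":0},{"offset":[0,0,-0.0016],"spin":0},{"offset":[0,0,-0.002],"spin":0},{"offset":[0,0,-0.002],"spin":0},{"offset":[0,0,-0.002],"spin":0}]' 0 40
```

```text
clock: 14.13
eef_pos: [585.8, 80.8, 232.4]
eef_rot: [-3.137, 0.008, -2.95]
wrist_force: [-3.6, -3.5, 5.9]
finger_gap: 21.5
```

```bash
python3 -m crank '[{"offset":[0,0,0],"spin":0},{"offset":[0,0,0],"spin":0},{"offset":[0,0,0],"spin":0},{"offset":[0,0,0],"spin":0},{"offset":[0,0,0.003],"spin":0},{"offset":[0,0,0.02],"spin":0},{"offset":[0,0,0.045],"spin":0},{"offset":[0,0,0.08],"spin":0}]' 0.8 20
python3 - <<'E'
from tri import *
sc=shot("scene");sd=shot("side")
print(manip.read_state())
print('lid',fitc((sc,sd),(sc['pixels'],sd['pixels']),[590,82,92],[(90,110),(90,118)],-1,thr=4))
save(sc,'sc5.png');save(sd,'sd5.png')
a=[cv2.resize(cv2.cvtColor(q['pixels'],cv2.COLOR_RGB2BGR)[y:y+120,x:x+100],None,fx=4,fy=4,interpolation=2) for q,x,y in((sc,250,170),(sd,210,115))]
cv2.imwrite('pics/c5.png',np.hstack(a))
E
```

```text
clock: 14.8
eef_pos: [585.2, 80.8, 311.5]
eef_rot: [-3.137, 0.005, -2.95]
wrist_force: [0.4, 0.1, -0.5]
finger_gap: 71.8
{'clock': 14.9, 'joints': array([ 0.07697978,  0.33779299,  1.25651567, -0.00407348,  1.52979239,
       -1.68525255]), 'qd': array([ 0.00179293,  0.03723168,  0.09755898,  0.00018684, -0.08156618,
       -0.00039626]), 'effort': array([-1.74324182e-01, -5.44182587e+01, -3.69704854e+01, -3.88570153e-02,
        1.30977139e+00, -6.05073830e-03]), 'eef_pos': array([586.91454904,  80.95069933, 318.22388517]), 'eef_rot': array([-3.13554854,  0.01691165, -2.94997415]), 'wrist_force': array([-0.49692366,  0.24537993,  0.0341512 ]), 'moment': array([ 0.02443102,  0.06064177, -0.02786987]), 'finger_gap': 74.80994413574204}
lid (array([591.2,  80.6,  93.3]), array([-3.1]), [351, 360], np.float64(0.27))
```

View pics/c5.png

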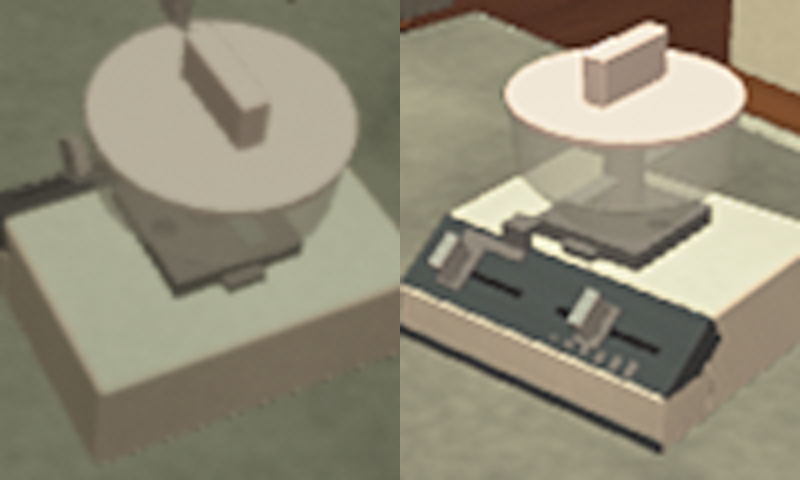

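```bash
python3 -m crank '[{"offset":[-0.027,0.018,0],"spin":-4},{"offset":[-0.056,0.037,0],"spin":-8},{"offset":[-0.085,0.055,0],"spin":-12},{"offset":[-0.112,0.073,0],"spin":-16},{"offset":[-0.137,0.088,0],"spin":-20},{"offset":[-0.137,0.088,0],"spin":-20},{"offset":[-0.137,0.088,0],"spin":-20},{"offset":[-0.137,0.088,0],"spin":-20}]' 0 20
```

```text
clock: 15.57
eef_pos: [450.2, 168.8, 318.2]
eef_rot: [-3.136, 0.017, 2.985]
wrist_force: [-0.2, -0.4, -0.3]
finger_gap: 25.1
```

```bash
python3 -m crank '[{"offset":[-0.001,0.0005,-0.035],"spin":0},{"offset":[-0.001,0.0005,-0.07],"spin":0},{"offset":[-0.001,0.0005,-0.105],"spin":0},{"offset":[-0.001,0.0005,-0.14],"spin":0},{"offset":[-0.001,0.0005,-0.17],"spin":0},{"offset":[-0.001,0.0005,-0.195],"spin":0},{"offset":[-0.001,0.0005,-0.215],"spin":0},{"offset":[-0.001,0.0005,-0.224],"spin":0}]' 0 20
python3 - <<'E'
from h import *
print(manip.camera("scene")['shot'])
p=shot("wrist");save(p,"w6.png");s=manip.read_state(); print(s['eef_pos'],s['eef_rot'],s['wrist_force'],s['finger_gap'])
E
```

```text
clock: 16.23
eef_pos: [448.8, 168.3, 91.2]
eef_rot: [-3.134, 0.014, 2.985]
wrist_force: [-0.7, 0.6, -0.1]
finger_gap: 0.3
31
[449.17103732 168.68032533  92.90243451] [-3.13431845  0.01466645  2.984837  ] [-0.59911591  0.21361901 -0.10282783] 0.43654491150933794
```

View pics/w6.png

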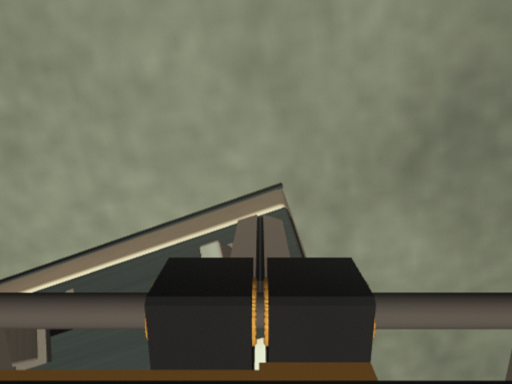

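```bash
python3 -m crank '[{"offset":[0.001,-0.006,0],"spin":0},{"offset":[0.0025,-0.013,0],"spin":0},{"offset":[0.0038,-0.02,0],"spin":0},{"offset":[0.005,-0.027,0],"spin":0},{"offset":[0.0062,-0.033,0],"spin":0},{"offset":[0.0073,-0.039,0],"spin":0},{"offset":[0.0083,-0.044,0],"spin":0},{"offset":[0.0089,-0.047,0],"spin":0}]' 0 20
python3 - <<'E'
from h import *
p=shot("wrist");s=manip.read_state(); print(s['eef_pos'],s['eef_rot'],s['wrist_force'],s['finger_gap'])
E
```

```text
clock: 17.0
eef_pos: [458.4, 121.0, 93.2]
eef_rot: [-3.134, 0.015, 2.984]
wrist_force: [0.2, 3.2, 0.5]
finger_gap: 0.4
[458.31388062 120.8258672   93.11206309] [-3.13423128  0.01496412  2.98433393] [0.80772252 0.41827675 0.04580561] 0.8421535342124115
```

```bash
python3 -m crank '[{"offset":[0.0004,-0.002,0],"spin":0},{"offset":[0.0008,-0.004,0],"spin":0},{"offset":[0.0011,-0.006,0],"spin":0},{"offset":[0.0015,-0.008,0],"spin":0},{"offset":[0.0019,-0.01,0],"spin":0},{"offset":[0.0021,-0.011,0],"spin":0},{"offset":[0.0023,-0.012,0],"spin":0},{"offset":[0.0023,-0.012,0],"spin":0}]' 0 20
```

```text
clock: 17.72
eef_pos: [460.1, 111.3, 93.2]
eef_rot: [-3.139, 0.013, 2.984]
wrist_force: [-3.6, 27.3, 2.2]
finger_gap: 0.4
```

```bash
python3 -m crank '[{"offset":[-0.004,0.01,0],"spin":0},{"offset":[-0.006,0.014,0.02],"spin":0},{"offset":[-0.008,0.014,0.06],"spin":0},{"offset":[-0.01,0.014,0.1],"spin":0},{"offset":[-0.01,0.014,0.14],"spin":0},{"offset":[-0.01,0.014,0.175],"spin":0},{"offset":[-0.01,0.014,0.2],"spin":0},{"offset":[-0.01,0.014,0.21],"spin":0}]' 0 20
python3 -m crank '[{"offset":[0.005,-0.018,0],"spin":5},{"offset":[0.01,-0.038,0],"spin":10},{"offset":[0.015,-0.058,0],"spin":16},{"offset":[0.02,-0.078,0],"spin":22},{"offset":[0.025,-0.098,0],"spin":28},{"offset":[0.03,-0.115,0],"spin":34},{"offset":[0.033,-0.124,0],"spin":40},{"offset":[0.033,-0.124,0],"spin":40}]' 0.426 20
python3 - <<'E'
from fit import *
p=shot("wrist");s=manip.read_state(); print(s['eef_pos'],s['eef_rot'],s['wrist_force'],s['finger_gap'])
p=shot("wrist");s=manip.read_state(); print(s['eef_pos'])
save(p,'w7.png')
v=[590.7,81.3,.190]
print('pred sel top face',proj(p,B(v,[panel(-52.5,40,32),panel(-58.5,40,32),panel(-46.5,40,32)])).round(1).tolist(),'lock locked',proj(p,B(v,[panel(35,40,32)])).round(1))
def loc(X): d=np.array(X)-v[:2]; c,s_=np.cos(v[2]),np.sin(v[2]); return c*d[0]+s_*d[1],-s_*d[0]+c*d[1]
print('tool base',loc(s['eef_pos'][:2]))
for k in("selector_grip","lock_grip","tongue"):
    for d in manip.search_frame(p,k)[:2]: print(k,d['conf'],np.round(d['location']),'base xy',np.round(loc(d['location'][:2]),1))
E
```

```text
clock: 18.38
eef_pos: [450.6, 125.1, 306.7]
eef_rot: [-3.14, 0.018, 2.984]
wrist_force: [0.4, -0.4, -0.1]
finger_gap: 0.4
clock: 19.05
eef_pos: [483.7, -0.5, 305.3]
eef_rot: [-3.141, 0.016, -2.598]
wrist_force: [-0.4, 0.8, -0.0]
finger_gap: 40.0
[4.83437144e+02 4.52449896e-01 3.05505948e+02] [-3.14089625  0.01612061 -2.60413632] [ 0.41160267 -0.0455069  -0.49560218] 39.88363405428522
[483.35697341   1.06276972 305.77011812]
pred sel top face [[264.5, 168.3], [259.6, 166.5], [269.5, 170.1]] lock locked [[335.2 193.5]]
tool base (np.float64(-120.5648213680003), np.float64(-58.52061456562532))
selector_grip 0.62 [495.   4.  87.] base xy [-108.3  -58.1]
lock_grip 0.86 [495.  92.  86.] base xy [-92.2  28.9]
tongue 0.88 [495.  89.  87.] base xy [-92.9  26. ]
```

```bash
python3 -m crank '[{"offset":[0,0,-0.035],"spin":0},{"offset":[0,0,-0.07],"spin":0},{"offset":[0,0,-0.105],"spin":0},{"offset":[0,0,-0.135],"spin":0},{"offset":[0,0,-0.16],"spin":0},{"offset":[0,0,-0.175],"spin":0},{"offset":[0,0,-0.18],"spin":0},{"offset":[0,0,-0.18],"spin":0}]' 0.426 20
python3 -m crank '[{"offset":[0,0,-0.005],"spin":0},{"offset":[0,0,-0.01],"spin":0},{"offset":[0,0,-0.015],"spin":0},{"offset":[0,0,-0.02],"spin":0},{"offset":[0,0,-0.025],"spin":0},{"offset":[0,0,-0.03],"spin":0},{"offset":[0,0,-0.035],"spin":0},{"offset":[0,0,-0.035],"spin":0}]' 0.426 20
```

```text
clock: 19.97
eef_pos: [482.9, 2.2, 125.7]
eef_rot: [-3.141, 0.016, -2.603]
wrist_force: [-0.1, -0.4, 0.6]
finger_gap: 40.0
clock: 20.63
eef_pos: [482.5, 2.2, 89.7]
eef_rot: [3.141, 0.015, -2.603]
wrist_force: [0.4, 0.3, 0.1]
finger_gap: 40.0
```

```bash
python3 -m crank '[{"offset":[0.001,-0.005,0],"spin":0},{"offset":[0.0021,-0.011,0],"spin":0},{"offset":[0.0033,-0.017,0],"spin":0},{"offset":[0.0044,-0.023,0],"spin":0},{"offset":[0.0056,-0.029,0],"spin":0},{"offset":[0.0067,-0.035,0],"spin":0},{"offset":[0.0077,-0.04,0],"spin":0},{"offset":[0.0083,-0.043,0],"spin":0}]' 0.426 20
python3 -m crank '[{"offset":[0.0004,-0.002,0],"spin":0},{"offset":[0.0008,-0.004,0],"spin":0},{"offset":[0.0012,-0.006,0],"spin":0},{"offset":[0.0015,-0.008,0],"spin":0},{"offset":[0.0019,-0.01,0],"spin":0},{"offset":[0.0021,-0.011,0],"spin":0},{"offset":[0.0023,-0.012,0],"spin":0},{"offset":[0.0023,-0.012,0],"spin":0}]' 0.426 20
```

```text
clock: 21.3
eef_pos: [490.9, -41.5, 89.7]
eef_rot: [3.141, 0.015, -2.604]
wrist_force: [-0.7, 2.7, -1.2]
finger_gap: 39.8
clock: 21.97
eef_pos: [492.5, -49.6, 89.2]
eef_rot: [3.134, 0.016, -2.604]
wrist_force: [-1.5, 35.8, 1.6]
finger_gap: 40.7
```

```bash
python3 -m crank '[{"offset":[-0.002,0.01,0],"spin":0},{"offset":[-0.004,0.01,0.02],"spin":0},{"offset":[-0.006,0.01,0.055],"spin":0},{"offset":[-0.008,0.01,0.09],"spin":0},{"offset":[-0.01,0.01,0.125],"spin":0},{"offset":[-0.01,0.01,0.16],"spin":0},{"offset":[-0.01,0.01,0.19],"spin":0},{"offset":[-0.01,0.01,0.21],"spin":0}]' 0.426 20
python3 -m crank '[{"offset":[-0.02,0.01,0],"spin":-5},{"offset":[-0.04,0.02,0],"spin":-10},{"offset":[-0.06,0.035,0],"spin":-15},{"offset":[-0.07,0.05,0],"spin":-20},{"offset":[-0.07,0.06,0],"spin":-20},{"offset":[-0.07,0.06,0],"spin":-20},{"offset":[-0.07,0.06,0],"spin":-20},{"offset":[-0.07,0.06,0],"spin":-20}]' 0.426 20
python3 - <<'E'
from tri import *
p=shot("wrist");sc=shot("scene");sd=shot("side")
print(manip.read_state()['eef_pos'],manip.read_state()['wrist_force'])
print('lid',fitc((sc,sd),(sc['pixels'],sd['pixels']),[590,82,92],[(90,110),(90,118)],-1,thr=4))
for k in("mug","mill","jar"):
    for q in(sc,sd): print(k,[(np.round(d['location']).tolist(),round(d['conf'],2)) for d in manip.search_frame(q,k)][:1])
b=lambda q:cv2.cvtColor(q['pixels'],cv2.COLOR_RGB2BGR)
a=np.hstack([cv2.resize(b(sd)[115:235,200:300],None,fx=4,fy=4,interpolation=2),cv2.resize(b(p)[60:300,80:280],None,fx=2,fy=2,interpolation=2)])
cv2.imwrite('pics/c8.png',a);save(p,'w8.png')
E
```

```text
clock: 22.63
eef_pos: [482.8, -39.9, 302.8]
eef_rot: [3.137, 0.019, -2.604]
wrist_force: [0.4, -0.2, 0.2]
finger_gap: 40.2
clock: 23.3
eef_pos: [413.4, 19.6, 302.6]
eef_rot: [3.137, 0.019, -2.951]
wrist_force: [0.0, -0.3, -0.6]
finger_gap: 39.9
[413.14064104  19.58794483 302.55232721] [-0.56192939  0.90850474 -0.16461681]
lid (array([591.4,  80.4,  93.4]), array([-3.2]), [353, 361], np.float64(0.39))
mug [([685.0, -350.0, 53.0], 0.63)]
mug [([646.0, -362.0, 56.0], 0.69)]
mill [([734.0, -170.0, 98.0], 0.92)]
mill [([698.0, -181.0, 81.0], 0.56)]
jar [([514.0, 471.0, 76.0], 0.85)]
jar [([479.0, 455.0, 68.0], 0.96)]
```

View pics/c8.png

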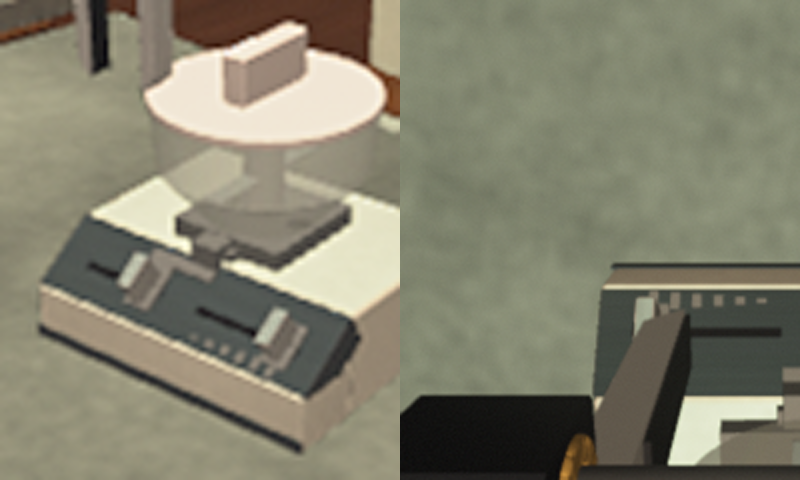

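```bash
python3 - <<'E'
from fit import *
q=shot("side");v=[590.7,81.3,.190]
for n,y in(("lock",35),("lock+5",40),("sel",-95),("sel-5",-90)):
    print(n,(((proj(q,B(v,[panel(y,40,32)]))-[200,115])*4).round()).tolist())
print(manip.sign_off())
E
```

```text
lock [[128.0, 266.0]]
lock+5 [[123.0, 264.0]]
sel [[267.0, 322.0]]
sel-5 [[261.0, 320.0]]
the job is handed in; nothing more can be done
None
```

The food processor is set up as asked, in the order asked, and I handed the job in at about 23.5 s of the 67 s allowed.

1. **Lock opened:** I pushed it to its open stop. The force rose to about 36 N there, and the wrist camera put the fin at base y = 85.
2. **Bowl seated:** I lifted the white bowl by its handle and lowered it over the pegs. It touched down at about 232.4 mm tool height, where 232.5 mm was expected for fully home. I released it only after contact.
3. **Lock closed:** I pushed it back with the gripper turned about 20° to clear the bowl, since the moves have no tilt. It reached its stop at about 27 N.
4. **Speed selector:** I slid it last, to its outer stop, at about 36 N.

**Last checks:**
- The final side view shows the tongue over the front lip of the bowl's foot.
- Both fins showed about 5 px (in a 4x crop) from where their end stops should appear. Both shifts were to the same side, so I took them as a small calibration offset.
- The bowl had not moved: its fitted centre was (591, 80), against (591, 81) for the seat.
- The mug and jar were within about 2 mm of where they started, and so was the mill in the scene camera.
- The robot was clear of everything, with no force on the wrist.

**Where the checks disagreed:**
- The lid fit read about 3 mm too high and 3 mm too small in radius. Its height was already about 2 mm off when the bowl stood on the worktop, so I put this down to the fit.
- My first base fit mixed a picture with the wrong arm pose, about 6 mm off. I redid it before the bowl was moved.
- The side camera's mill reading differed by about 18 mm between the start and the end, mostly in height and at low confidence. The mill was never approached.

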